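# Unstack the lunch carrier onto matching coasters

### The job

Fold the lunch carrier's upright carrying handle down to the side it folds to, nearly as far as it goes, and let go of it. Then take the stack of tins apart from the top, one tin at a time, and gently set each tin upright in the middle of the coaster of its own colour: first the small red one, then the yellow, then the blue. Leave the handle down, keep the tins upright, do not drop them, and do not disturb the mug or the salt shaker.

Things in the scene. Friction and masses are not known exactly. Their poses are not given: they have to be found in the camera images.
- carrier: lunch carrier base: round steel plate, diameter 104 mm, fast to the worktop. Origin: centre of its underside, z up; plate top 8 mm above it, tins centred on it (stack top 122 mm). Hinge lugs at its -y and +y sides (50 mm out, 18 mm wide, top 23 mm up) carry a wire hoop handle, side wires 6 mm thick, 55 mm either side. It folds to the carrier's own +x, roughly away from the robot.
- bail (a joint): hinge of the carrying handle, rad: 0 = upright over the stack, grows folding to the carrier's +x, stop at 1.4 (nearly level); starts -0.1 to 0.3. Axis along the carrier's y, 14 mm above its origin. 150 mm from the axis is the handle's round wooden cross grip, 14 mm thick, 72 mm long along y (centre 164 mm up when upright). Stays where it is left; about 1 N at the grip moves it.
- tin_small: small round tin, upright: steel body, flat red lid and red foot ring; plain cylinder of diameter 34 mm, height 38 mm. Origin: centre of its underside, z up. Loose, under 0.3 kg. At the start the top of the stack, standing on the yellow lid; its red lid shows from above.
- tin_medium: medium round tin, upright: steel body, flat yellow lid and yellow foot ring; plain cylinder of diameter 50 mm, height 38 mm. Origin: centre of its underside, z up. Loose, under 0.3 kg. At the start the middle of the stack, standing on the blue lid; its yellow lid shows from above.
- tin_large: large round tin, upright: steel body, flat blue lid and blue foot ring; plain cylinder of diameter 66 mm, height 38 mm. Origin: centre of its underside, z up. Loose, under 0.3 kg. At the start the bottom of the stack, standing on the carrier plate; its blue lid shows from above.
- coaster_red: red round coaster with a pale wooden middle, diameter 96 mm, 6 mm thick, flat top, fast to the worktop. Origin: centre of its underside. The three coasters change places from start to start and lie left and right of the carrier, centres at least 110 mm apart.
- coaster_yellow: yellow round coaster with a pale wooden middle, diameter 96 mm, 6 mm thick, flat top, fast to the worktop. Origin: centre of its underside. The three coasters change places from start to start and lie left and right of the carrier, centres at least 110 mm apart.
- coaster_blue: blue round coaster with a pale wooden middle, diameter 96 mm, 6 mm thick, flat top, fast to the worktop. Origin: centre of its underside. The three coasters change places from start to start and lie left and right of the carrier, centres at least 110 mm apart.
- mug: bystander: white coffee mug, 83 mm across, 86 mm high, with a handle, to the far left of the carrier. Origin: centre of its underside.
- salt: bystander: salt shaker with grey cap and clear glass body, diameter 44 mm, 90 mm high, at the far side beyond the carrier and coasters. Origin: centre of its underside.
Not all that is in view belongs to the job. There is more than one size of the tin_large; the job needs the larger.

How it is judged:
On the way, in this order (a step that is already met when the one before it is completed fails the run):
1. the handle is folded down to more than 1.15 rad and let go (value of joint bail above 1.15 rad and contact force between the fingers and carrier below 0.1 N), for 0.2 s.
2. the small tin stands released on the red coaster (horizontal distance between tin_small and coaster_red below 0.015 m and z of tin_small in the frame of coaster_red between 0.002 and 0.01 m and angle between tin_small's own z axis and vertical below 0.1 rad and linear speed of tin_small below 0.02 m/s and contact force between the fingers and tin_small below 0.1 N), for 0.2 s.
3. the medium tin stands released on the yellow coaster (horizontal distance between tin_medium and coaster_yellow below 0.015 m and z of tin_medium in the frame of coaster_yellow between 0.002 and 0.01 m and angle between tin_medium's own z axis and vertical below 0.1 rad and linear speed of tin_medium below 0.02 m/s and contact force between the fingers and tin_medium below 0.1 N), for 0.2 s.
4. the large tin stands released on the blue coaster (horizontal distance between tin_large and coaster_blue below 0.015 m and z of tin_large in the frame of coaster_blue between 0.002 and 0.01 m and angle between tin_large's own z axis and vertical below 0.1 rad and linear speed of tin_large below 0.02 m/s and contact force between the fingers and tin_large below 0.1 N), for 0.2 s.
At the end, for the whole second after the job is handed in: The handle is still folded down (over 1.15 rad), and each tin stands upright (within 0.1 rad), released and at rest on the coaster of its own colour, its centre within 15 mm of the coaster's centre (all of step 2 and all of step 3 and all of step 4 and value of joint bail above 1.15 rad); the robot touches nothing.
It fails at once if the mug or the salt shaker is moved more than 30 mm (distance of any of mug, salt from where it was at the start of the episode above 0.03 m).
It fails at once if a tin is tipped more than 0.8 rad (angle between any of tin_small, tin_medium, tin_large's own z axis and vertical above 0.8 rad).
It fails at once if a tin is dropped: it moves faster than 0.6 m/s while the fingers do not hold it ((linear speed of tin_small above 0.6 m/s and contact force between the fingers and tin_small below 0.05 N) or (linear speed of tin_medium above 0.6 m/s and contact force between the fingers and tin_medium below 0.05 N) or (linear speed of tin_large above 0.6 m/s and contact force between the fingers and tin_large below 0.05 N)).
It also fails if it takes over 88 s, if anything falls off the work surface, if the arm or the gripper's body presses on something with over 40 N, if the wrist force passes 120 N, or if a joint passes its speed limit or range.

### The arm

A 7-joint arm with a two-finger parallel gripper is mounted at the origin on a cart in front of the work surface, level with it; the furniture and walls round the work are solid. World frame = base frame: x ahead of the robot, y to its left, z up, the work surface at z = 0. Lengths are in m, angles in rad, forces in N, time in s.
With the tool pointing down it reaches from about 0.425 to 0.875 m from the base axis. Payload 4.7 kg.
Tool frame: the origin (TCP) lies on the mounting face of the last link; the fingertips stand 182 mm ahead of it and the grasp point (between the pads) lies 164 mm ahead of it (ctrl.finger_overhang is the distance from the TCP to the fingertips, in m); z points along the fingers, y is the line along which they close (so a half turn about z gives the same grasp; the last joint's range is limited). The gripper opens to 87 mm and grips with 3 to 60 N. Pads are 19 mm wide; open, the fingers measure 117 mm over their backs; the gripper's body (75 mm by 190 mm) begins 51 mm behind the grasp point.
Start: joints at [-1.173, 0.321, -0.07, 1.45, 0.023, 1.371, -0.057], TCP at [0.243, 0.603, 0.405] pointing down, gripper open.
Joint ranges: [-2.86, 2.86], [-0.3, 2.09], [-1.38, 1.24], [0.06, 2.45], [-1.56, 4.7], [0.09, 2.05], [-2.69, 2.69]. Speed limits (rad/s): [2.57, 2.57, 3.14, 3.14, 3.14, 3.14, 3.14].

### API

Orientations are given as a rotation vector (axis times angle).
In Python, from bench import ctrl gives the robot as it stands.
- The arm moves only by the shell command python3 -m jog 'ROWS' [FORCE]. ROWS is a JSON object of lists of equal length, an entry for each row: "translation": the shift along the tool's x, y, z as a fraction of full scale, a list of three; "yaw": the turn about the tool's z as a fraction of full scale; "jaw": the closure, from 0 (fully open) to 1 (shut). In form: {"translation": [[dx, dy, dz], ...], "yaw": [yaw, ...], "jaw": [jaw, ...]}. A call has 1 to 8 rows; each row is the pose to reach, as a shift and turn from the pose commanded when the call began, along the tool's axes at that moment, turning the shorter way round; what a row does not reach only later rows make up. Full scale, the value 1, is 0.2 m for a shift and 180 degrees for a turn. A row lasts 1/8 s, in which the tool goes at most 62.5 mm and 10.7 degrees, less where a joint would pass 70% of its speed; a pose out of reach is approached as far as the arm can. A call with a number of a shift or a turn outside -1 to 1 is refused whole. A call with a gripper value outside its range is refused whole. The fingers move at their own pace and stop on an object; FORCE is the grip in N (left out, the last holds). Time passes only in rows, so rows that repeat a pose let the fingers close. It gives the time, the measured TCP pose, the force, the opening and the grip force at its end, in the units of the state.
- ctrl.get_state(): the state, without advancing time (a new reading comes with each control period).
- ctrl.get_image(name): name is "side" or "top" or "wrist"; returns a dict with "pixels" (420x560x3 uint8, blue, green, red), "fx", "fy", "cx", "cy" (pixels), "R" (3x3) and "t" (3): a world point X has camera coordinates R X + t; the wrist camera has in their place "mount" (4x4, takes a point from camera to tool coordinates, whose origin is the TCP and whose axes are the flange's). Camera axes: x right, y down, z forward; pixel columns grow to the right and rows downward; lengths in m; the calibration is good to about 2 mm. A picture is of the moment at which its call begins: read the wrist's pose just before it. There is no depth.
- ctrl.close_job(): hands the job in; it is judged then, once.
Trained networks look in a picture, given as the dict that the camera call returned (one of the last four; its "shot" number tells which), for a name from the list of things; names that differ only in an ending like _2 or _b are one class to them, and where a whole thing is asked for, a point or a joint stands for the part that bears it (a point fixed in the world has none). Each returns a list of dicts, best first, with "p" (0 to 1); they miss things now and then, are a little off and sometimes report something else, mostly with a low value. They report only what shows in the picture. A call takes as long as a camera call. They do not tell look-alikes from the thing itself.
- ctrl.silhouettes(label, picture): "region" (420x560 bool, what is visible of it) and "at" ([column, row] in pixels, amid what is visible of it).
The state is a dict: "time": time; "joint_positions": joint angles; "qd": joint speeds; "joint_torque": joint torques, N m; "position": TCP position; "tool_rot": TCP orientation; "ft_force": force on the tool from outside, world axes, zero at the start; "torque": the same for the moment, N m; "grip_width": opening from 0.0 (shut) to 1.0 (fully open); "grip_force": force on a finger pad.
Only numpy, scipy, OpenCV 4.12 (cv2) and the standard library are available. Lean on these libraries where they do the work, as an engineer would, in place of code of your own. Each camera call takes 0.05 s, during which the arm holds its last target. There are 200 camera calls.

## Working session

There is one attempt and no reset: what is moved stays moved. The work goes in short steps, Python scripts to look and compute and a shell command to move; the robot and the scene stay as the last step left them, time stands still between calls to the robot, and variables do not carry over. Pictures are saved under pics/ and viewed, at most 14 in all, crops included, and the job is handed in when it is done.

```bash
mkdir -p pics; ls
python3 - <<'E'
from bench import ctrl
import cv2
s=ctrl.get_state();print({k:s[k] for k in('time','position','tool_rot','grip_width','ft_force')})
for n in('top','side'):
    p=ctrl.get_image(n);cv2.imwrite(f'pics/{n}0.png',p['pixels'])
    print(n,p['fx'],p['R'],p['t'])
    for l in('carrier','bail','tin_small','tin_medium','tin_large','coaster_red','coaster_yellow','coaster_blue','mug','salt'):
        print(l,[(round(d['p'],2),[round(float(v)) for v in d['at']],int(d['region'].sum())) for d in ctrl.silhouettes(l,p)][:4])
E
```

```text
pics
{'time': 0.0, 'position': array([0.24332802, 0.60252211, 0.40365792]), 'tool_rot': array([-5.99088165e-01, -3.08362957e+00,  2.96853113e-03]), 'grip_width': 0.9978232656210003, 'ft_force': array([-0.40288514, -0.5185125 , -0.83708352])}
top 496.5073747529855 [[-0.03498451 -0.99937368 -0.0053233 ]
 [-0.97427168  0.03529147 -0.22259652]
 [ 0.22264497 -0.00260109 -0.97489612]] [0.13756294 0.60887725 1.3071594 ]
carrier [(0.62, [280, 261], 820), (0.23, [282, 275], 135)]
bail [(0.65, [278, 259], 199)]
tin_small [(0.45, [283, 267], 136), (0.25, [285, 275], 151)]
tin_medium [(0.63, [286, 271], 129)]
tin_large [(0.57, [337, 297], 288), (0.56, [282, 276], 121)]
coaster_red [(0.97, [382, 204], 845)]
coaster_yellow [(0.64, [203, 252], 897)]
coaster_blue [(0.92, [325, 204], 828)]
mug [(0.69, [181, 185], 899)]
salt [(0.67, [284, 157], 186), (0.33, [181, 186], 902)]
side 479.14689742930346 [[-0.99893873 -0.04603617 -0.00144331]
 [-0.02457507  0.5592339  -0.82864559]
 [ 0.03895482 -0.8277307  -0.55977174]] [0.60483353 0.03349263 1.18766588]
carrier [(0.93, [355, 243], 992)]
bail [(0.86, [348, 186], 162)]
tin_small [(0.58, [348, 206], 277), (0.26, [202, 222], 558)]
tin_medium [(0.63, [345, 224], 359)]
tin_large [(0.88, [368, 205], 327), (0.69, [341, 245], 405)]
coaster_red [(0.97, [277, 176], 505), (0.6, [350, 206], 325)]
coaster_yellow [(0.57, [324, 317], 1474)]
coaster_blue [(0.57, [267, 212], 718)]
mug [(0.67, [267, 210], 640), (0.64, [226, 318], 2413)]
salt [(0.85, [201, 225], 587)]
```

View pics/top0.png

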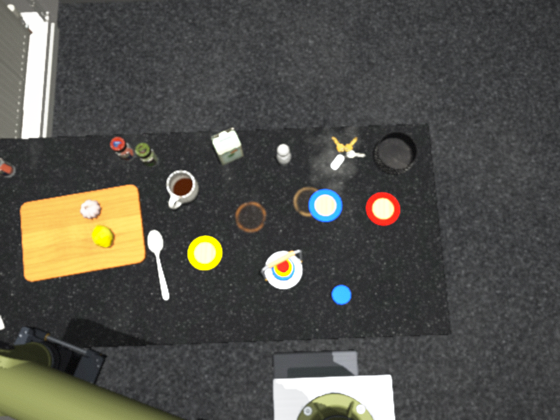

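View pics/side0.png

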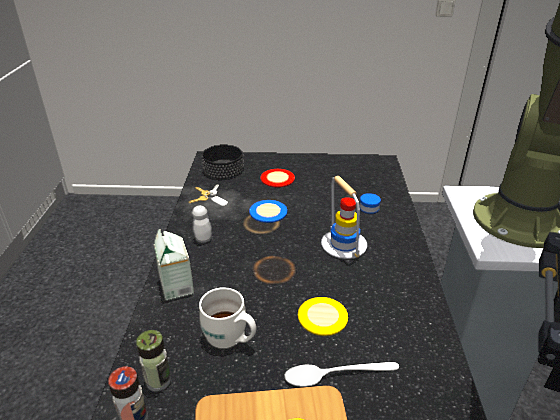

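The top view shows the stack on its plate at (283,270) with the grip above it, running from (265,272) to (300,253). Coasters: red (383,209), blue (325,205), yellow (205,253); mug (181,187), salt (284,155).

Possible mix-ups:
- **tin_large:** the blue tin at the bottom of the stack (283,270), or the small lone blue tin at (342,295). I choose the one in the stack.
- **Coasters:** the brown rings at (251,216) and (307,201) are stains.

```bash
cat > h.py <<'E'
from bench import ctrl
import numpy as np, cv2
from scipy.spatial.transform import Rotation as Ro
def ext(p,s=None):
    """camera centre and world rotation (cam->world)"""
    if 'mount' in p:
        Rt=Ro.from_rotvec(s['tool_rot']).as_matrix();M=np.array(p['mount'])
        return s['position']+Rt@M[:3,3],Rt@M[:3,:3]
    R=np.array(p['R']);return -R.T@np.array(p['t']),R.T
def onz(p,uv,z,s=None):
    c,W=ext(p,s);d=W@np.array([(uv[0]-p['cx'])/p['fx'],(uv[1]-p['cy'])/p['fy'],1])
    return c+d*(z-c[2])/d[2]
def proj(p,X,s=None):
    c,W=ext(p,s);q=W.T@(np.array(X)-c);return np.array([p['fx']*q[0]/q[2]+p['cx'],p['fy']*q[1]/q[2]+p['cy']])
def hull(reg):
    c=max(cv2.findContours(reg.astype('uint8'),0,1)[0],key=cv2.contourArea);return cv2.convexHull(c)
def circ(p,reg,z,s=None):
    """outline taken to plane z -> centre, diameter"""
    P=np.array([onz(p,q[0],z,s)[:2] for q in hull(reg)],np.float32)
    (x,y),(a,b),_=cv2.fitEllipse(P);return np.round([x,y,a,b],4)
def tool(s,X):
    """shift of grasp point to world X in tool axes, fractions"""
    Rt=Ro.from_rotvec(s['tool_rot']).as_matrix();g=s['position']+Rt@[0,0,.164]
    return np.round(Rt.T@(np.array(X)-g)/.2,3)
E
python3 - <<'E'
from h import *
for n in('top','side'):
    p=ctrl.get_image(n)
    for l,z in(('coaster_red',.006),('coaster_yellow',.006),('coaster_blue',.006),('carrier',.008),('mug',.086),('salt',.09)):
        d=ctrl.silhouettes(l,p)
        if d: print(n,l,round(d[0]['p'],2),circ(p,d[0]['region'],z))
    cv2.imwrite(f'pics/crop_{n}.png',cv2.resize(p['pixels'][225:325,230:370] if n=='top' else p['pixels'][160:280,280:420],None,fx=5,fy=5,interpolation=cv2.INTER_CUBIC))
s=ctrl.get_state();print(Ro.from_rotvec(s['tool_rot']).as_matrix().round(3))
w=ctrl.get_image('wrist');print(w['mount'],w['fx'])
E
```

```text
top coaster_red 0.71 [ 0.6106 -0.1731  0.0958  0.0976]
top coaster_yellow 0.67 [0.4985 0.3415 0.0921 0.0944]
top coaster_blue 0.63 [ 0.6266 -0.0074  0.0932  0.0948]
top carrier 0.95 [0.4482 0.1177 0.1041 0.1254]
top mug 0.92 [0.6659 0.3947 0.0887 0.1052]
top salt 0.66 [0.7568 0.1075 0.0423 0.0598]
side coaster_red 0.56 [ 0.6083 -0.1687  0.0965  0.1066]
side coaster_yellow 0.74 [0.5003 0.3456 0.0935 0.0988]
side coaster_blue 0.67 [ 0.6255 -0.0026  0.0941  0.1019]
side carrier 0.91 [0.444  0.123  0.0999 0.1114]
side mug 0.62 [0.6704 0.43   0.0926 0.144 ]
side salt 0.58 [0.7581 0.1723 0.0393 0.1415]
[[-0.927  0.374  0.   ]
 [ 0.374  0.927  0.   ]
 [-0.     0.    -1.   ]]
[[-2.63892588e-04 -9.54360418e-01 -2.98657201e-01  8.20406099e-02]
 [ 9.99999700e-01 -3.44433834e-05 -7.73532687e-04  3.44256455e-04]
 [ 7.27942214e-04 -2.98657315e-01  9.54360141e-01  2.07582601e-02]
 [ 0.00000000e+00  0.00000000e+00  0.00000000e+00  1.00000000e+00]] 341.87959506549714
```

View pics/crop_top.png

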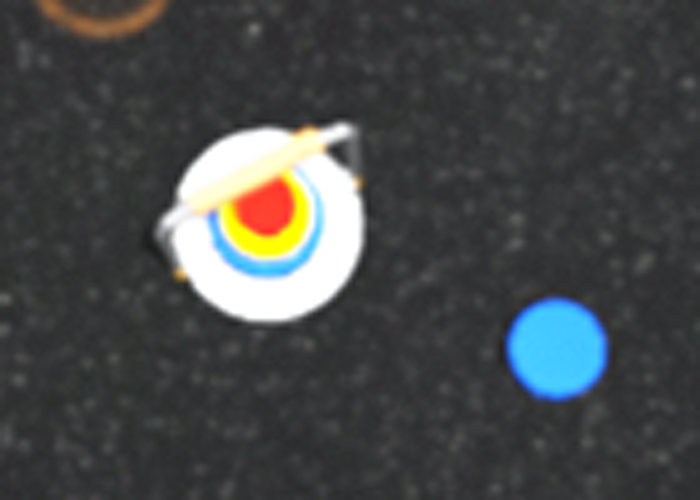

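The crop shows the stack with a red lid inside yellow inside blue, in the middle of the plate at crop (267,225). The hinge lugs are at crop (180,272) and (358,183), so the carrier's yaw is about 27° and it folds up-left. The lone blue tin at crop (557,348) is the decoy.

```bash
python3 -m jog '{"translation":[[-0.3,-0.3,0],[-0.5,-0.5,0],[-0.7,-0.7,0],[-0.93,-0.93,0],[-0.93,-0.93,0],[-0.93,-0.93,0]],"yaw":[0,0,0,0,0,0],"jaw":[0,0,0,0,0,0]}' 10
python3 -m jog '{"translation":[[-0.2,-0.2,0],[-0.4,-0.4,0],[-0.6,-0.6,0],[-0.8,-0.8,0],[-0.93,-0.93,0],[-0.93,-0.93,0],[-0.93,-0.93,0],[-0.93,-0.93,0]],"yaw":[0.05,0.1,0.15,0.2,0.23,0.23,0.23,0.23],"jaw":[0,0,0,0,0,0,0,0]}'
python3 - <<'E'
from h import *
s=ctrl.get_state();print(s['time'],s['position'],Ro.from_rotvec(s['tool_rot']).as_matrix().round(3))
p=ctrl.get_image('wrist');cv2.imwrite('pics/w1.png',p['pixels'])
for l in('carrier','bail','tin_small','tin_medium','tin_large'):
    print(l,[(round(d['p'],2),[round(float(v)) for v in d['at']],int(d['region'].sum()),[d['region'].sum(k).nonzero()[0][[0,-1]] for k in(0,1)]) for d in ctrl.silhouettes(l,p)][:3])
d=ctrl.silhouettes('carrier',p)
if d:print(circ(p,d[0]['region'],.008,s))
E
```

```text
time: 2.6
position: [0.3465, 0.3602, 0.4052]
tool_rot: [0.602, 3.083, 0.002]
ft_force: [-0.4, 0.9, -0.5]
grip_width: 1.0
grip_force: 0.0
time: 3.6
position: [0.4486, 0.1207, 0.4046]
tool_rot: [-1.645, -2.676, 0.0]
ft_force: [0.4, 0.5, -0.6]
grip_width: 0.999
grip_force: 0.0
3.6 [0.44863139 0.1207127  0.40464501] [[-0.452  0.892 -0.   ]
 [ 0.892  0.452  0.   ]
 [ 0.    -0.    -1.   ]]
carrier [(0.83, [287, 180], 5272, [array([225, 316]), array([125, 284])])]
bail [(0.58, [281, 217], 2632, [array([268, 296]), array([125, 284])])]
tin_small [(0.88, [264, 201], 1118, [array([248, 276]), array([177, 224])])]
tin_medium [(0.95, [257, 174], 631, [array([243, 282]), array([161, 203])])]
tin_large [(0.77, [262, 160], 922, [array([237, 301]), array([147, 197])]), (0.47, [419, 24], 4386, [array([374, 472]), array([ 0, 56])])]
[0.4626 0.0884 0.1096 0.1913]
```

View pics/w1.png

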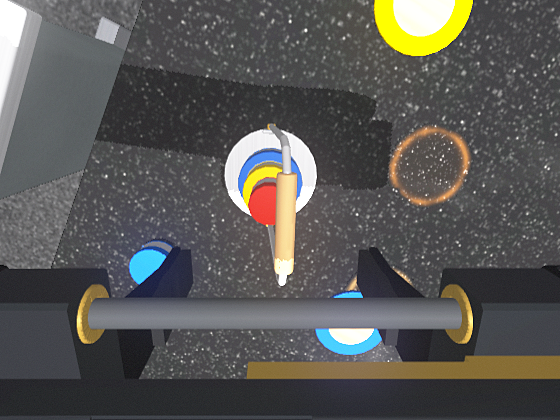

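The wrist view shows the red lid at (264,203), the grip from (287,173) to (284,265), and a lug at (270,128). The jaws already lie almost across the grip.

Run:
```python
from h import *
s=ctrl.get_state();p=ctrl.get_image('wrist')
b,g,r=[p['pixels'][...,i].astype(int) for i in range(3)]
for n,m,z in(('red',(r>150)&(g<70)&(b<70),.122),):
    m[:,:200]=0;m[:,330:]=0
    c=circ(p,m,z,s);print(n,c,m.sum())
C=c[:2]
a=onz(p,(287,173),.16,s);e=onz(p,(284.5,262),.16,s)
d=(a-e)[:2];ang=np.degrees(np.arctan2(-d[0],d[1]));print('grip len',np.linalg.norm(d),'yaw',ang,180+ang)
for z in(.16,):
  m=(a+e)[:2]/2; y=np.radians(ang if abs(ang)<90 else ang+180);x=np.array([np.cos(y),np.sin(y)]);print('mid rel in carrier',(m-C)@x,(m-C)@[-x[1],x[0]])
# side camera lug/grip check
y=np.radians(27)
t=ctrl.get_image('top')
for th in(0,.1,.2,.3):
  G=np.r_[C+.15*np.sin(th)*x,.014+.15*np.cos(th)]
  print(th,G.round(3),proj(p,G,s).round(),proj(t,G).round(1),'tool',tool(s,G))
print('lugs',[proj(t,np.r_[C+k*.05*np.array([-x[1],x[0]]),.02]).round(1) for k in(-1,1)],'plate',proj(t,np.r_[C,.008]).round(1))
```

```text
red [0.4395 0.1174 0.0202 0.0329] 279
grip len 0.06529602677557136 yaw 25.671436221641077 205.67143622164107
mid rel in carrier 0.01736146742467072 0.0012477767083067326
0 [0.44  0.117 0.164] [260. 223.] [283.5 264.9] tool [ 0.015 -0.045  0.384]
0.1 [0.453 0.124 0.163] [282. 223.] [280.7 259.7] tool [0.014 0.029 0.388]
0.2 [0.466 0.13  0.161] [304. 222.] [278.  254.6] tool [0.013 0.104 0.399]
0.3 [0.479 0.137 0.157] [324. 220.] [275.4 249.7] tool [0.012 0.176 0.417]
lugs [array([299.4, 262.1]), array([267.7, 278.8])] plate [283.6 270.8]
```

```bash
python3 -m jog '{"translation":[[0.01,0.04,0.15],[0.01,0.04,0.3],[0.01,0.04,0.38],[0.01,0.04,0.38],[0.01,0.04,0.38],[0.01,0.04,0.38],[0.01,0.04,0.38],[0.01,0.04,0.38]],"yaw":[0,0,0,0,0,0,0,0],"jaw":[0,0.3,0.5,1,1,1,1,1]}' 6
python3 - <<'E'
from h import *
s=ctrl.get_state();print(s['grip_width']*.087,s['grip_force'],s['position'])
p=ctrl.get_image('side');cv2.imwrite('pics/s2.png',cv2.resize(p['pixels'][110:270,260:460],None,fx=3.5,fy=3.5))
E
```

```text
time: 5.05
position: [0.4554, 0.1239, 0.3291]
tool_rot: [1.65, 2.673, 0.001]
ft_force: [0.1, 0.3, 0.5]
grip_width: 0.292
grip_force: 0.0
0.025415001561032942 0.0 [0.45538643 0.12388777 0.32909696]
```

View pics/s2.png

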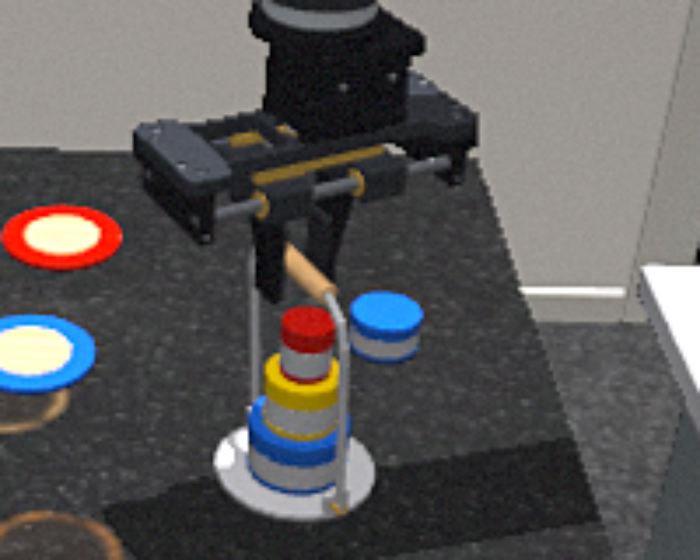

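The fingers straddle the grip with the stack clear below. I'll finish closing, then follow the arc.

```bash
python3 -m jog '{"translation":[[0,0,0],[0,0,0],[0,0,0],[0,0,0]],"yaw":[0,0,0,0],"jaw":[1,1,1,1]}' 6
python3 -m jog '{"translation":[[0,0.111,0.02],[0,0.217,0.055],[0,0.317,0.107],[0,0.408,0.173],[0,0.489,0.251],[0,0.556,0.341],[0,0.61,0.44],[0,0.652,0.56]],"yaw":[0,0,0,0,0,0,0,0],"jaw":[1,1,1,1,1,1,1,1]}'
python3 -m jog '{"translation":[[0,0,0],[0,0,0]],"yaw":[0,0],"jaw":[1,1]}'
python3 - <<'E'
from h import *
s=ctrl.get_state();print(s['grip_width']*.087,s['grip_force'],s['position'],s['ft_force'])
p=ctrl.get_image('side');cv2.imwrite('pics/s3.png',cv2.resize(p['pixels'][110:270,260:460],None,fx=3.5,fy=3.5))
E
```

```text
time: 5.6
position: [0.4553, 0.1239, 0.3288]
tool_rot: [1.651, 2.673, 0.0]
ft_force: [-0.2, -0.6, 1.9]
grip_width: 0.154
grip_force: 6.0
time: 6.6
position: [0.5732, 0.1817, 0.2166]
tool_rot: [1.65, 2.67, 0.001]
ft_force: [1.5, -1.8, 1.8]
grip_width: 0.158
grip_force: 6.0
time: 6.85
position: [0.573, 0.1817, 0.217]
tool_rot: [1.65, 2.67, 0.001]
ft_force: [5.3, -2.1, -0.7]
grip_width: 0.155
grip_force: 6.0
0.013518685850072433 6.019580662250519 [0.57300939 0.18165773 0.21696741] [ 5.28716356 -2.08449077 -0.66920849]
```

View pics/s3.png

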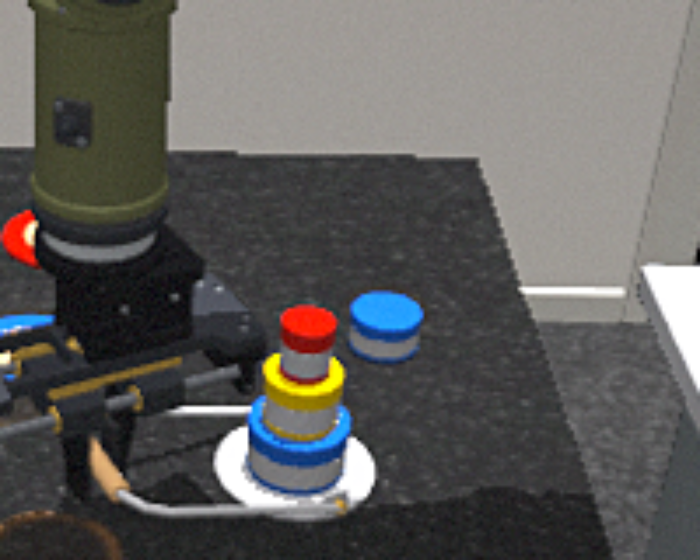

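The handle is folded nearly level and the stack is untouched. Next I release, lift, and look from above.

```bash
python3 -m jog '{"translation":[[0,0,0],[0,0,0],[0,0,0],[0,0,0],[0,0,0],[0,0,-0.2],[0,0,-0.5],[0,0,-0.8]],"yaw":[0,0,0,0,0,0,0,0],"jaw":[0,0,0,0,0,0,0,0]}'
python3 -m jog '{"translation":[[0,0,-0.1],[0,-0.2,-0.1],[0,-0.4,-0.1],[0,-0.6,-0.1],[0,-0.73,-0.1],[0,-0.73,-0.1],[0,-0.73,-0.1]],"yaw":[0,0,0,0,0,0,0],"jaw":[0,0,0,0,0,0,0]}'
cat > m.py <<'E'
from h import *
import sys
def lids(p,s):
    h=cv2.cvtColor(p['pixels'],cv2.COLOR_BGR2HSV);H,S,V=[h[...,i].astype(int) for i in range(3)];o={}
    k=(S>140)&(V>90)
    for n,m in(('red',((H<8)|(H>172))&k),('yellow',(H>22)&(H<36)&k),('blue',(H>95)&(H<125)&k)):o[n]=m
    return o
if __name__=='__main__':
    s=ctrl.get_state();p=ctrl.get_image('wrist');cv2.imwrite(sys.argv[1],p['pixels'])
    print(s['time'],s['position'])
    o=lids(p,s)
    for n,z in(('red',.122),('yellow',.084),('blue',.046)):
        k,lab,st,_=cv2.connectedComponentsWithStats(o[n].astype('uint8'))
        for i in range(1,k):
            if st[i,4]>150: print(n,st[i].tolist(),'lid',circ(p,lab==i,z,s),'coaster',circ(p,lab==i,.006,s))
E
python3 m.py pics/w2.png
python3 - <<'E'
from h import *
p=ctrl.get_image('top');cv2.imwrite('pics/t2.png',p['pixels'])
E
```

```text
time: 7.9
position: [0.5716, 0.1822, 0.3783]
tool_rot: [-1.65, -2.673, 0.001]
ft_force: [1.4, 0.8, 0.2]
grip_width: 0.957
grip_force: 0.0
time: 8.78
position: [0.4419, 0.1172, 0.3971]
tool_rot: [1.65, 2.673, 0.002]
ft_force: [0.0, 0.3, 0.2]
grip_width: 0.997
grip_force: 0.0
8.775 [0.44189795 0.11721843 0.39710883]
red [257, 185, 42, 43, 1434] lid [0.4427 0.1222 0.0329 0.0355] coaster [0.4596 0.0907 0.0478 0.0517]
yellow [382, 0, 102, 54, 2587] lid [0.48   0.3088 0.073  0.0755] coaster [0.4998 0.3401 0.0925 0.0956]
yellow [250, 166, 55, 46, 931] lid [0.4428 0.1222 0.0482 0.0503] coaster [0.4527 0.1037 0.0611 0.0638]
blue [245, 152, 65, 48, 877] lid [0.4427 0.1221 0.0639 0.0648] coaster [0.4472 0.1137 0.0716 0.0727]
blue [133, 250, 36, 35, 714] lid [ 0.3599 -0.0184  0.0248  0.054 ] coaster [ 0.3543 -0.0438  0.0278  0.0605]
blue [321, 329, 66, 30, 812] lid [ 0.6051 -0.0043  0.0452  0.0755] coaster [ 0.6292 -0.028   0.0506  0.0847]
```

View pics/w2.png

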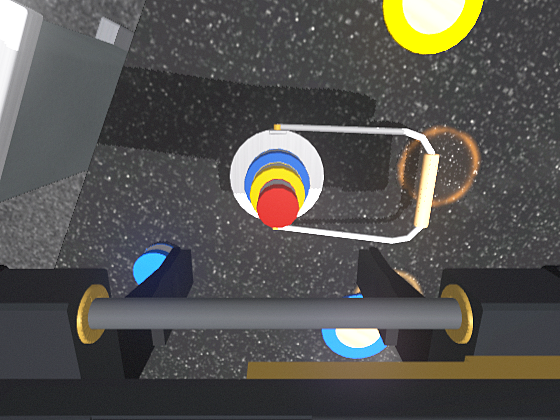

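The handle lies down at (430,190). The three lids share one centre at (0.443, 0.122). Next I grasp the small tin.

```bash
python3 -m jog '{"translation":[[0.02,0.015,0],[0.02,0.015,0.2],[0.02,0.015,0.4],[0.02,0.015,0.55],[0.02,0.015,0.61],[0.02,0.015,0.61],[0.02,0.015,0.61],[0.02,0.015,0.61]],"yaw":[0,0,0,0,0,0,0,0],"jaw":[0.35,0.35,0.35,0.35,0.35,0.7,0.7,0.7]}' 15
python3 -m jog '{"translation":[[0,0,0],[0,0,0],[0,0,-0.05],[0,0,-0.2],[0,0,-0.35]],"yaw":[0,0,0,0,0],"jaw":[0.8,0.8,0.8,0.8,0.8]}'
python3 - <<'E'
from h import *
s=ctrl.get_state()
print(s['position'],s['grip_width']*.087,s['grip_force'],tool(s,[.610,-.171,.13]),Ro.from_rotvec(s['tool_rot']).as_matrix().round(3).tolist())
E
```

```text
time: 9.88
position: [0.4428, 0.122, 0.276]
tool_rot: [1.65, 2.672, 0.003]
ft_force: [-0.9, -0.7, 0.9]
grip_width: 0.392
grip_force: 0.3
time: 10.5
position: [0.4419, 0.1216, 0.3455]
tool_rot: [-1.65, -2.672, 0.001]
ft_force: [-0.1, 0.2, 0.2]
grip_width: 0.383
grip_force: 15.0
[0.44192243 0.12163403 0.34553734] 0.033306008000036615 14.999258369207382 [-1.685  0.097  0.258] [[-0.448, 0.894, -0.001], [0.894, 0.448, -0.0], [0.0, -0.001, -1.0]]
```

```bash
python3 -m jog '{"translation":[[-0.15,0,-0.05],[-0.35,0,-0.1],[-0.55,0.03,-0.1],[-0.75,0.05,-0.1],[-0.95,0.05,-0.1]],"yaw":[0,0,0,0,0],"jaw":[0.8,0.8,0.8,0.8,0.8]}'
python3 -m jog '{"translation":[[-0.2,0.02,0],[-0.4,0.04,0],[-0.6,0.05,0],[-0.7,0.05,0],[-0.73,0.05,0],[-0.73,0.05,0],[-0.73,0.05,0]],"yaw":[0,0,0,0,0,0,0],"jaw":[0.8,0.8,0.8,0.8,0.8,0.8,0.8]}'
python3 m.py pics/w3.png
```

```text
time: 11.12
position: [0.5368, -0.0445, 0.365]
tool_rot: [-1.65, -2.673, -0.0]
ft_force: [-0.4, 0.1, -0.6]
grip_width: 0.385
grip_force: 15.0
time: 12.0
position: [0.6105, -0.1681, 0.3648]
tool_rot: [-1.648, -2.674, -0.002]
ft_force: [0.3, -0.5, 0.2]
grip_width: 0.385
grip_force: 15.0
12.0 [ 0.61051815 -0.16811556  0.36483406]
red [224, 143, 94, 123, 4232] lid [ 0.6056 -0.1604  0.0674  0.0985] coaster [ 0.622  -0.1951  0.1026  0.1499]
red [237, 252, 75, 46, 2804] lid [ 0.6344 -0.2147  0.0545  0.0683] coaster [ 0.6659 -0.2777  0.083   0.104 ]
blue [316, 0, 99, 95, 706] lid [ 0.6196 -0.019   0.0824  0.0838] coaster [ 0.6256 -0.0089  0.0935  0.095 ]
```

View pics/w3.png

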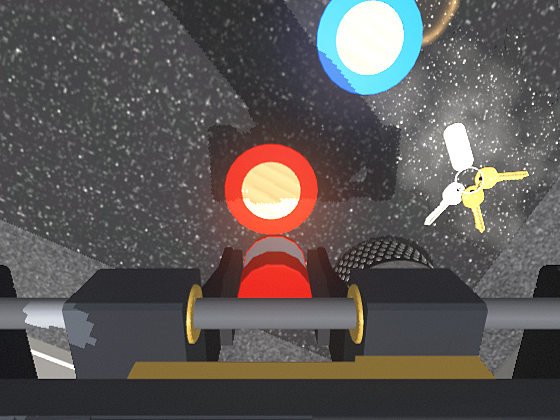

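The wrist view shows the held red tin's foot just below the red coaster at (271,188). The blue coaster is at (371,38) and the basket is at (390,260).

Run:
```python
from m import *
s=ctrl.get_state();p=ctrl.get_image('wrist');o=lids(p,s)['red'];o[229:]=0;o[:,:200]=0
c=circ(p,o,.006,s);print(c,tool(s,[c[0],c[1],.035]))
```

```text
[ 0.6095 -0.1734  0.0952  0.0961] [-0.023 -0.018  0.829]
```

```bash
python3 -m jog '{"translation":[[-0.02,-0.02,0.2],[-0.02,-0.02,0.45],[-0.02,-0.02,0.65],[-0.02,-0.02,0.75],[-0.02,-0.02,0.8],[-0.02,-0.02,0.82],[-0.02,-0.02,0.83],[-0.02,-0.02,0.83]],"yaw":[0,0,0,0,0,0,0,0],"jaw":[0.8,0.8,0.8,0.8,0.8,0.8,0.8,0.8]}'
```

```text
time: 13.1
position: [0.6092, -0.1752, 0.1997]
tool_rot: [1.65, 2.672, 0.001]
ft_force: [0.3, -0.1, -0.8]
grip_width: 0.386
grip_force: 15.0
```

```bash
python3 -m jog '{"translation":[[0.008,0,0.005],[0.008,0,0.008],[0.008,0,0.008],[0.008,0,0.008],[0.008,0,0.008],[0.008,0,0.008],[0.008,0,0.008],[0.008,0,0.008]],"yaw":[0,0,0,0,0,0,0,0],"jaw":[0.8,0.8,0.8,0.5,0.3,0.3,0.2,0.2]}'
python3 -m jog '{"translation":[[0,0,0],[0,0,-0.2],[0,0,-0.5],[0,0,-0.8],[0,0,-0.95],[0,0,-0.95]],"yaw":[0,0,0,0,0,0],"jaw":[0.2,0.2,0.2,0,0,0]}'
python3 - <<'E'
from m import *
s=ctrl.get_state();p=ctrl.get_image('wrist');cv2.imwrite('pics/w4.png',p['pixels'][60:300,180:400])
d=ctrl.silhouettes('tin_small',p)
h=cv2.cvtColor(p['pixels'],cv2.COLOR_BGR2HSV)
m=d[0]['region'];lid=m&lids(p,s)['red'];k,lab,st,_=cv2.connectedComponentsWithStats(lid.astype('uint8'))
for i in range(1,k):
    if st[i,4]>100: print(st[i].tolist(),circ(p,lab==i,.044,s))
print(s['time'],s['position'],tool(s,[.4427,.1222,.23]))
E
```

```text
time: 14.1
position: [0.6081, -0.1736, 0.1971]
tool_rot: [-1.651, -2.673, 0.0]
ft_force: [0.2, -0.3, 0.6]
grip_width: 0.78
grip_force: 0.0
time: 14.85
position: [0.6087, -0.1742, 0.3904]
tool_rot: [1.648, 2.668, 0.004]
ft_force: [-0.3, 0.3, -0.4]
grip_width: 0.983
grip_force: 0.0
[256, 170, 34, 34, 900] [ 0.6083 -0.1729  0.0326  0.0345]
14.85 [ 0.60868882 -0.17420188  0.39042597] [ 1.699 -0.082 -0.024]
```

View pics/w4.png

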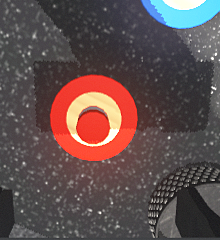

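The small tin stands on the red coaster, about 1 mm off centre. Next is the yellow tin.

```bash
python3 -m jog '{"translation":[[0.15,0,0],[0.35,-0.02,0],[0.6,-0.04,0],[0.85,-0.04,0],[0.95,-0.04,0]],"yaw":[0,0,0,0,0],"jaw":[0,0,0,0,0]}'
python3 -m jog '{"translation":[[0.25,-0.02,0],[0.5,-0.04,0],[0.7,-0.04,0],[0.75,-0.04,0],[0.75,-0.04,0],[0.75,-0.04,0]],"yaw":[0,0,0,0,0,0],"jaw":[0,0,0,0,0,0]}'
python3 - <<'E'
from m import *
s=ctrl.get_state();p=ctrl.get_image('wrist');o=lids(p,s)
for n,z in(('yellow',.084),('blue',.046)):
    m=o[n];m[:120]=0;m[240:]=0;m[:,:220]=0;m[:,330:]=0
    c=circ(p,m,z,s);print(n,c)
    if n=='yellow':print(s['position'],tool(s,[c[0],c[1],.074]))
E
```

```text
time: 15.58
position: [0.5141, -0.0039, 0.385]
tool_rot: [-1.642, -2.674, 0.002]
ft_force: [0.0, 0.5, 0.1]
grip_width: 1.004
grip_force: 0.0
time: 16.32
position: [0.4421, 0.1218, 0.3866]
tool_rot: [-1.654, -2.671, 0.002]
ft_force: [0.4, -0.1, -0.2]
grip_width: 1.001
grip_force: 0.0
yellow [0.4429 0.122  0.0483 0.0515]
[0.44208425 0.12182082 0.38662114] [-0.     0.006  0.743]
blue [0.4427 0.122  0.0639 0.0649]
```

```bash
python3 -m jog '{"translation":[[0,0,0.25],[0,0,0.5],[0,0,0.68],[0,0,0.74],[0,0,0.74],[0,0,0.74],[0,0,0.74],[0,0,0.74]],"yaw":[0,0,0,0,0,0,0,0],"jaw":[0.15,0.15,0.15,0.15,0.3,0.6,0.6,0.6]}' 18
python3 -m jog '{"translation":[[0,0,0],[0,0,0],[0,0,-0.05],[0,0,-0.2],[0,0,-0.4],[0,0,-0.55]],"yaw":[0,0,0,0,0,0],"jaw":[0.6,0.6,0.6,0.6,0.6,0.6]}'
python3 - <<'E'
from h import *
s=ctrl.get_state()
print(s['position'],s['grip_width']*.087,s['grip_force'],tool(s,[.499,.342,.19]))
E
```

```text
time: 17.38
position: [0.4421, 0.1234, 0.2404]
tool_rot: [1.65, 2.672, 0.003]
ft_force: [0.4, -0.4, 5.0]
grip_width: 0.568
grip_force: 18.0
time: 18.12
position: [0.4415, 0.1231, 0.351]
tool_rot: [1.65, 2.672, 0.002]
ft_force: [0.9, -0.3, -0.8]
grip_width: 0.564
grip_force: 18.0
[0.44147973 0.12309487 0.35102484] 0.04907849564986098 17.99947649706155 [ 0.85   0.746 -0.014]
```

```bash
python3 -m jog '{"translation":[[0.15,0.1,0],[0.35,0.28,0],[0.55,0.46,0],[0.75,0.64,0],[0.85,0.745,0],[0.85,0.745,0],[0.85,0.745,0],[0.85,0.745,0]],"yaw":[0,0,0,0,0,0,0,0],"jaw":[0.6,0.6,0.6,0.6,0.6,0.6,0.6,0.6]}'
python3 - <<'E'
from m import *
s=ctrl.get_state();p=ctrl.get_image('wrist');cv2.imwrite('pics/w5.png',p['pixels']);o=lids(p,s)['yellow'];o[226:]=0
o[:,:200]=0;o[:,340:]=0
c=circ(p,o,.006,s);print(c,s['position'],tool(s,[c[0],c[1],.0365]))
E
```

```text
time: 19.12
position: [0.4988, 0.3405, 0.3494]
tool_rot: [1.653, 2.671, -0.0]
ft_force: [-0.2, -0.5, -1.2]
grip_width: 0.57
grip_force: 18.0
[0.4996 0.3427 0.0952 0.0956] [0.49875927 0.34048807 0.34941032] [0.008 0.009 0.745]
```

View pics/w5.png

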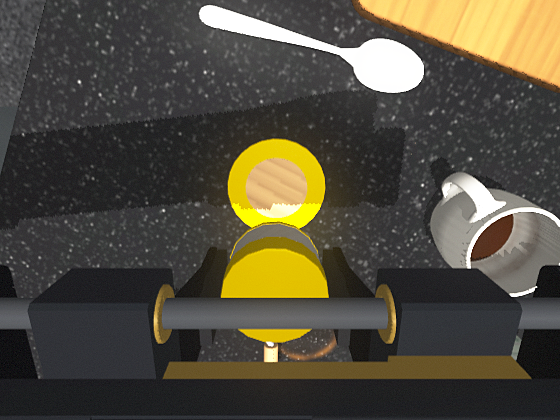

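The yellow coaster is at (277,187). The mug's handle at (465,190) lies more than 120 mm away, clear of the gripper.

```bash
python3 -m jog '{"translation":[[0.01,0.01,0.2],[0.01,0.01,0.4],[0.01,0.01,0.58],[0.01,0.01,0.67],[0.01,0.01,0.72],[0.01,0.01,0.735],[0.01,0.01,0.735],[0.01,0.01,0.735]],"yaw":[0,0,0,0,0,0,0,0],"jaw":[0.6,0.6,0.6,0.6,0.6,0.6,0.6,0.6]}'
```

```text
time: 20.18
position: [0.4999, 0.3449, 0.2033]
tool_rot: [1.65, 2.673, 0.003]
ft_force: [0.9, 0.1, -1.9]
grip_width: 0.569
grip_force: 18.0
```

```bash
python3 -m jog '{"translation":[[-0.01,-0.005,0.006],[-0.01,-0.005,0.012],[-0.01,-0.005,0.012],[-0.01,-0.005,0.012],[-0.01,-0.005,0.012],[-0.01,-0.005,0.012],[-0.01,-0.005,0.012],[-0.01,-0.005,0.012]],"yaw":[0,0,0,0,0,0,0,0],"jaw":[0.6,0.6,0.6,0.3,0.1,0.1,0.1,0.1]}'
python3 -m jog '{"translation":[[0,0,0],[0,0,-0.2],[0,0,-0.5],[0,0,-0.8],[0,0,-0.95],[0,0,-0.95]],"yaw":[0,0,0,0,0,0],"jaw":[0.1,0.1,0.1,0,0,0]}'
python3 - <<'E'
from m import *
s=ctrl.get_state();p=ctrl.get_image('wrist');cv2.imwrite('pics/w6.png',p['pixels'][60:300,180:400])
d=ctrl.silhouettes('tin_medium',p)
m=d[0]['region'];lid=m&lids(p,s)['yellow'];k,lab,st,_=cv2.connectedComponentsWithStats(lid.astype('uint8'))
for i in range(1,k):
    if st[i,4]>100: print(st[i].tolist(),circ(p,lab==i,.044,s))
print(s['time'],s['position'],tool(s,[.4427,.1221,.22]))
E
```

```text
time: 21.18
position: [0.4995, 0.3425, 0.1997]
tool_rot: [1.651, 2.673, 0.0]
ft_force: [-0.7, 0.4, 0.2]
grip_width: 0.894
grip_force: 0.0
time: 21.92
position: [0.5002, 0.3426, 0.3932]
tool_rot: [1.65, 2.671, 0.01]
ft_force: [-0.2, -0.3, -0.3]
grip_width: 0.997
grip_force: 0.0
[247, 166, 49, 50, 1936] [0.5005 0.3406 0.0483 0.0515]
21.925 [0.50018278 0.34263104 0.3931586 ] [-0.859 -0.756  0.04 ]
```

View pics/w6.png

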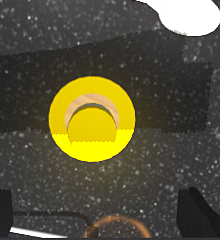

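The yellow tin stands about 2 mm off centre. Now the large blue one.

```bash
python3 -m jog '{"translation":[[-0.15,-0.1,0],[-0.35,-0.28,0],[-0.55,-0.46,0],[-0.75,-0.64,0],[-0.86,-0.755,0],[-0.86,-0.755,0],[-0.86,-0.755,0],[-0.86,-0.755,0]],"yaw":[0,0,0,0,0,0,0,0],"jaw":[0,0,0,0,0,0,0,0]}'
python3 - <<'E'
from m import *
s=ctrl.get_state();p=ctrl.get_image('wrist');cv2.imwrite('pics/w7.png',p['pixels']);o=lids(p,s)
m=o['blue'];m[:120]=0;m[240:]=0;m[:,:220]=0;m[:,330:]=0
c=circ(p,m,.046,s);print(c,s['position'],s['grip_width'],tool(s,[c[0],c[1],.036]))
E
```

```text
time: 23.02
position: [0.4416, 0.1222, 0.3891]
tool_rot: [-1.648, -2.674, 0.002]
ft_force: [0.2, 0.2, -0.2]
grip_width: 0.999
grip_force: 0.0
[0.4427 0.1222 0.0639 0.0659] [0.44157106 0.12224827 0.38913603] 0.9994045089334247 [-0.002  0.007  0.946]
```

View pics/w7.png

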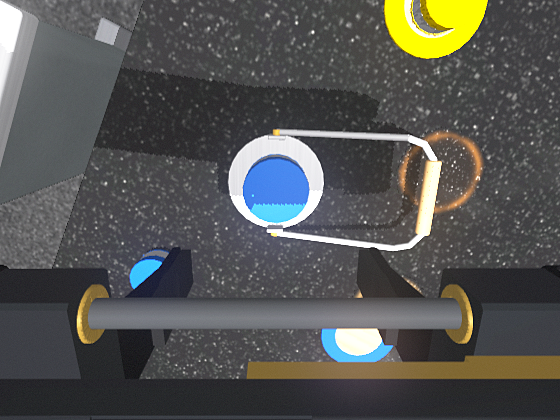

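The blue tin at (276,188) sits between the folded handle's wires, and the jaw line runs between them.

```bash
python3 -m jog '{"translation":[[0,0.007,0.25],[0,0.007,0.5],[0,0.007,0.75],[0,0.007,0.88],[0,0.007,0.94],[0,0.007,0.945],[0,0.007,0.945],[0,0.007,0.945]],"yaw":[0,0,0,0,0,0,0,0],"jaw":[0,0,0,0,0,0,0.45,0.45]}' 20
python3 -m jog '{"translation":[[0,0,0],[0,0,0],[0,0,0],[0,0,-0.05],[0,0,-0.2],[0,0,-0.4],[0,0,-0.6],[0,0,-0.8]],"yaw":[0,0,0,0,0,0,0,0],"jaw":[0.45,0.45,0.45,0.45,0.45,0.45,0.45,0.45]}'
python3 - <<'E'
from h import *
s=ctrl.get_state()
print(s['position'],s['grip_width']*.087,s['grip_force'],tool(s,[.6262,-.008,.19]))
E
```

```text
time: 24.08
position: [0.4434, 0.1219, 0.2019]
tool_rot: [1.65, 2.672, 0.003]
ft_force: [-0.2, -0.1, -0.1]
grip_width: 0.854
grip_force: 0.0
time: 25.08
position: [0.4423, 0.1213, 0.362]
tool_rot: [-1.651, -2.673, 0.0]
ft_force: [-0.4, 0.8, -2.7]
grip_width: 0.751
grip_force: 20.0
[0.44232537 0.12130012 0.36197698] 0.06537136341354757 19.999781912192702 [-0.99   0.533  0.04 ]
```

```bash
python3 -m jog '{"translation":[[-0.15,0.05,0],[-0.35,0.18,0],[-0.6,0.3,0],[-0.8,0.42,0],[-0.95,0.5,0],[-0.99,0.53,0],[-0.99,0.53,0],[-0.99,0.53,0]],"yaw":[0,0,0,0,0,0,0,0],"jaw":[0.45,0.45,0.45,0.45,0.45,0.45,0.45,0.45]}'
python3 - <<'E'
from m import *
s=ctrl.get_state();p=ctrl.get_image('wrist');cv2.imwrite('pics/w8.png',p['pixels']);o=lids(p,s)['blue'];o[223:]=0
o[:,:200]=0;o[:,340:]=0
c=circ(p,o,.006,s);print(c,s['position'],tool(s,[c[0],c[1],.036]))
E
```

```text
time: 26.08
position: [0.6255, -0.0067, 0.3606]
tool_rot: [-1.648, -2.673, -0.001]
ft_force: [-0.5, 0.2, -3.1]
grip_width: 0.759
grip_force: 20.0
[ 0.6299 -0.0161  0.0989  0.1163] [ 0.62546464 -0.00671517  0.36062886] [-0.054 -0.001  0.803]
```

View pics/w8.png

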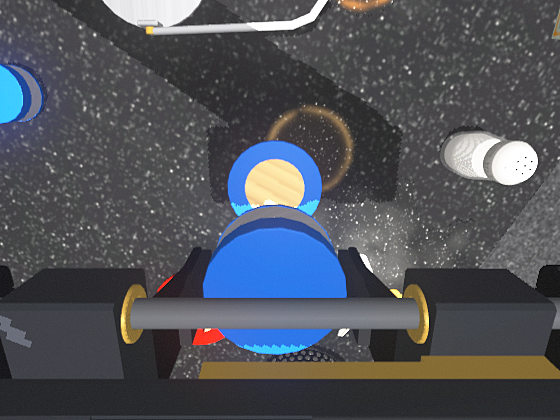

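Run:
```python
from m import *
from scipy.optimize import least_squares
s=ctrl.get_state();p=ctrl.get_image('wrist');o=lids(p,s)['blue'];o[215:]=0;o[:,:200]=0;o[:,340:]=0
q=hull(o)[:,0];q=q[q[:,1]<203];P=np.array([onz(p,v,.006,s)[:2] for v in q])
r=least_squares(lambda a:np.hypot(*(P-a[:2]).T)-a[2],[.626,-.008,.048],loss='soft_l1',f_scale=.001);c=r.x
print(c,tool(s,[c[0],c[1],.036]))
```

```text
[ 0.6255931  -0.00690394  0.04736854] [-0.003 -0.     0.804]
```

```bash
python3 -m jog '{"translation":[[0,0,0.2],[0,0,0.4],[0,0,0.6],[0,0,0.72],[0,0,0.77],[0,0,0.79],[0,0,0.79],[0,0,0.79]],"yaw":[0,0,0,0,0,0,0,0],"jaw":[0.45,0.45,0.45,0.45,0.45,0.45,0.45,0.45]}'
```

```text
time: 27.18
position: [0.6268, -0.0079, 0.204]
tool_rot: [1.65, 2.672, 0.002]
ft_force: [-0.1, 0.5, -2.7]
grip_width: 0.755
grip_force: 20.0
```

```bash
python3 -m jog '{"translation":[[0,0,0.006],[0,0,0.012],[0,0,0.018],[0,0,0.018]],"yaw":[0,0,0,0],"jaw":[0.45,0.45,0.45,0.45]}'
```

```text
time: 27.68
position: [0.6263, -0.008, 0.1996]
tool_rot: [-1.651, -2.673, -0.001]
ft_force: [-2.5, 0.5, 1.9]
grip_width: 0.751
grip_force: 20.0
```

Contact felt, so I release.

```bash
python3 -m jog '{"translation":[[0,0,0],[0,0,0],[0,0,0],[0,0,0],[0,0,0],[0,0,-0.1],[0,0,-0.4],[0,0,-0.7]],"yaw":[0,0,0,0,0,0,0,0],"jaw":[0,0,0,0,0,0,0,0]}'
python3 -m jog '{"translation":[[0,0,-0.2],[0,0,-0.2],[0,0,-0.2],[0,0,-0.2]],"yaw":[0,0,0,0],"jaw":[0,0,0,0]}'
python3 - <<'E'
from m import *
s=ctrl.get_state();p=ctrl.get_image('wrist');o=lids(p,s)['blue']
d=ctrl.silhouettes('tin_large',p)
for e in d:
  k,lab,st,_=cv2.connectedComponentsWithStats((o&e['region']).astype('uint8'))
  for i in range(1,k):
    if st[i,4]>300: print(round(e['p'],2),st[i].tolist(),circ(p,lab==i,.044,s))
q=ctrl.get_image('side');cv2.imwrite('pics/end.png',np.hstack([p['pixels'],q['pixels']])[:,100:900])
print(s['time'],s['position'],s['grip_width'],s['ft_force'])
E
```

```text
time: 28.68
position: [0.6261, -0.0081, 0.342]
tool_rot: [1.651, 2.672, 0.0]
ft_force: [0.1, 0.6, -0.5]
grip_width: 0.999
grip_force: 0.0
time: 29.18
position: [0.6258, -0.0078, 0.3779]
tool_rot: [-1.649, -2.671, 0.002]
ft_force: [0.2, -0.1, -1.2]
grip_width: 0.996
grip_force: 0.0
0.75 [242, 158, 69, 69, 3543] [ 0.6264 -0.0077  0.0652  0.0667]
0.73 [0, 63, 45, 58, 2106] [ 0.3809 -0.0299  0.0478  0.0552]
29.175 [ 0.62578487 -0.0078002   0.37791165] 0.9958769834337868 [ 0.18295024 -0.12791607 -1.1876626 ]
```

View pics/end.png

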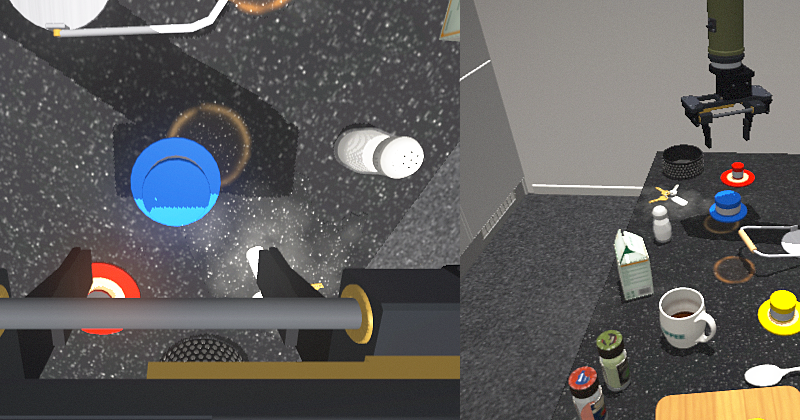

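All three tins stand centred on their own coasters, the handle is down, and the mug and salt are where they were. Handing in.

```bash
python3 -c "
from bench import ctrl
print(ctrl.close_job())"
```

```text
the job is handed in; nothing more can be done
None
```

The job is handed in at about 29 s: the handle is folded to about 1.3 rad and released, each tin stands on its own-colour coaster within about 2 mm of centre by camera measurement, and the mug and salt were not disturbed; no verdict was returned.

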